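Close the balance's draft shield and tare

TASK

Get the lab balance ready to weigh: with the fingertips gently push the open left glass door and the open glass top cover of its draft shield fully shut (in either order, both slide towards the balance's front), then press the green tare key on the separate keypad right down and let it come up again. Only push, do not grip anything; leave the white key unpressed, and leave the vial on the pan and everything else on the bench where it stands.

Things in the scene. Friction and masses are not known exactly. Their poses are not given: they have to be found in the camera images.
- balance: Fixed grey-white lab balance, 300 (x) x 190 (y) x 200 mm high. Origin: centre of its underside; x from its front to its rear, y to its left, z up; front roughly towards the robot. Glass chamber over x -150..+30 mm, pan and vial near x = -60 mm; white housing (190 mm high) over x +35..+150 mm. Front and right panes are fixed.
- side_door (a joint): Opening of the left (+y) sliding glass door in m: 0 fully shut (hard stop), at most 0.100. Pushing its grip along the balance's -x (to the front) shuts it. About 1.5 N of friction and light drag (6 N per m/s); stays where it is left. Its outer face is at balance y = 95 mm.
- side_grip (a point): Centre of the top edge of the green grip plate on the left door; moves with it. Plate: 10 mm thick (balance x), standing out 35 mm from the glass (y 95..130 mm), 60 mm high (this point down). The point is at balance (-0.100 + side_door, 0.1125, 0.190) m. Free air behind it (+x) along the door, down to the bench.
- top_cover (a joint): Opening of the sliding glass top cover in m: 0 fully shut (hard stop), at most 0.100. Pushing its ridge along the balance's -x shuts it. Same friction and drag as the door; stays where it is left.
- cover_grip (a point): Centre of the top edge of the green ridge across the top cover; moves with it. Ridge: 10 mm thick (balance x), 70 mm long (y), standing 28 mm above the flat glass (glass top 207 mm above the bench). The point is at balance (-0.110 + top_cover, 0, 0.235) m. The flat glass goes on for 135 mm behind (+x) the ridge.
- terminal: Fixed low grey keypad with a dark display, 110 (x) x 130 (y) x 25 mm high, left or right of the balance. Origin: centre of its underside. Display on its far (+x) half, two round keys in black housings on its near half, 60 mm apart: green tare key at (-0.025, -0.030) m, white key at (-0.025, +0.030) m.
- tare (a joint): Travel of the green tare key in m: 0 up, 0.006 fully down. Sprung, fully down takes about 4 N; comes up by itself.
- tare_top (a point): Centre of the top face of the green tare key, 26 mm across; push it straight down.
- mode (a joint): Travel of the white key beside the tare key, the same in build; not to be pressed.
- vial: Amber glass vial with a white cap, 28 mm across, 50 mm high, standing on the balance pan; origin at the centre of its underside. Not to be disturbed.
- tip_box: Loose blue box with a clear lid, 87 x 122 x 49 mm high, standing on the other side of the balance from the keypad; origin at the centre of its underside.
- beaker: Loose glass beaker, 68 mm across, 95 mm high, at the back left; origin at the centre of its underside.
- wash_bottle: Loose white wash bottle with a red cap and spout, 64 mm across, 205 mm high, at the back right; origin at the centre of its underside.
- petri: Loose petri dish, 90 mm across, 15 mm high, at the back right; origin at the centre of its underside.
- tin: Loose small round aluminium tin, green on top, 44 mm across, 23 mm high, in front on the left; origin at the centre of its underside.
- spatula: Loose spatula with a wooden handle, 140 mm long, lying in front on the right; origin near its middle.

How it is judged:
By the outcome, as a careful person would: the job done as asked, in the order asked, and still so for the second after the job is handed in, with the robot touching nothing.
It also fails if it takes over 61 s, if anything falls off the work surface, if the arm or the gripper's body presses on something with over 40 N, if the wrist force passes 120 N, or if a joint passes its speed limit or range.

ROBOT

A 7-joint arm with a two-finger parallel gripper is mounted at the origin on the work surface. World frame = base frame: x ahead of the robot, y to its left, z up, the work surface at z = 0. Lengths are in m, angles in rad, forces in N, time in s.
With the tool pointing down it reaches from about 0.425 to 0.825 m from the base axis. Payload 3.6 kg.
Tool frame: the origin (TCP) lies at the very end of the fingers, on their centre line; the grasp point (between the pads) lies 19 mm behind it; z points along the fingers, y is the line along which they close (so a half turn about z gives the same grasp; the last joint's range is limited). The gripper opens to 93 mm and grips with 3 to 60 N. Pads are 15 mm wide; open, the fingers measure 128 mm over their backs; the gripper's body (75 mm by 188 mm) begins 65 mm behind the grasp point.
Start: joints at [-1.222, 0.615, -0.013, 1.423, 0.008, 1.103, -0.04], TCP at [0.238, 0.605, 0.219] pointing down, gripper open.
Joint ranges: [-3.12, 3.12], [-0.3, 2.06], [-1.34, 1.32], [0.26, 2.42], [-1.36, 4.5], [0.01, 1.98], [-2.84, 2.84]. Speed limits (rad/s): [2.79, 2.79, 3.14, 3.14, 3.14, 3.14, 3.14].

INTERFACE

Orientations are given as [roll, pitch, yaw] about the fixed x, y, z axes, in that order (R = Rz(yaw) Ry(pitch) Rx(roll)).
In Python, from rig import bot, optics gives the robot as it stands.
- The arm moves only by the shell command python3 -m handwheel 'ROWS' [FORCE]. ROWS is JSON, a list of rows, each a list of 5 numbers: the finger opening in m, from 0 to 0.093, then the shift along the tool's x, y, z in m, then the turn about the tool's z in rad. A call has 1 to 5 rows; each row is the pose to reach, as a shift and turn from the pose commanded when the call began, along the tool's axes at that moment; what a row does not reach only later rows make up. A row lasts 1/10 s, in which the tool goes at most 50 mm and 8.59 degrees, less where a joint would pass 70% of its speed; a pose out of reach is approached as far as the arm can. A call with a gripper value outside its range is refused whole. The fingers move at their own pace and stop on an object; FORCE is the grip in N (left out, the last holds). Time passes only in rows, so rows that repeat a pose let the fingers close. It gives the time, the measured TCP pose, the force, the opening and the grip force at its end, in the units of the state.
- bot.sense(): the state, without advancing time (a new reading comes with each control period).
- optics.capture(name): name is "scene" or "side" or "wrist"; returns a dict with "frame" (400x640x3 uint8, red, green, blue), "depth" (400x640 float32, m along the optical axis (not along the pixel's ray), 0 where there is no reading), "vertical_fov" (degrees; the focal length in pixels is half the picture's height over the tangent of half this angle, whatever the lens; pixels are square), "cx", "cy" (the principal point, pixels), "R" (3x3) and "t" (3): a world point X has camera coordinates R X + t. Camera axes: x right, y down, z forward; pixel columns grow to the right and rows downward; lengths in m; the calibration is good to about 2 mm. The wrist camera is an equidistant fisheye: a pixel r from the principal point sees the ray r / f radians off the axis. A picture is of the moment at which its call begins.
- bot.job_done(): hands the job in; it is judged then, once.
The state is a dict: "time_s": time; "q": joint angles; "joint_vel": joint speeds; "joint_torque": joint torques, N m; "tcp_pos": TCP position; "orientation": TCP orientation; "contact_force": force on the tool from outside, world axes, zero at the start; "wrist_torque": the same for the moment, N m; "grip_width": opening from 0.0 (shut) to 1.0 (fully open); "gripper_force": force on a finger pad.
Only numpy, scipy, OpenCV 4.12 (cv2) and the standard library are available. Lean on these libraries where they do the work, as an engineer would, in place of code of your own. Each camera call takes 0.05 s, during which the arm holds its last target. There are 200 camera calls.

## Working session

There is one attempt and no reset: what is moved stays moved. The work goes in short steps, Python scripts to look and compute and a shell command to move; the robot and the scene stay as the last step left them, time stands still between calls to the robot, and variables do not carry over. Pictures are saved under pics/ and viewed, at most 10 in all, crops included, and the job is handed in when it is done.

```bash
mkdir -p pics; cat > h.py <<'E'
import numpy as np,cv2
from rig import bot,optics
def cap(n,save=None):
    c=optics.capture(n); np.savez('last_'+n+'.npz',**c)
    if save: cv2.imwrite('pics/'+save+'.png',c['frame'][:,:,::-1])
    return c
def pt(c,u,v,d=None):
    f=200/np.tan(np.radians(float(c['vertical_fov']))/2)
    if d is None:
        w=c['depth'][v-1:v+2,u-1:u+2]; w=w[w>0]; d=np.median(w) if len(w) else np.nan
    p=np.array([(u-c['cx'])/f*d,(v-c['cy'])/f*d,d])
    return c['R'].T@(p-c['t'])
E
python3 - <<'E'
from h import *
print(bot.sense())
for n in('scene','side'):
    c=cap(n,n+'0'); print(n,c['vertical_fov'],c['R'],c['t'])
E
```

```text
{'time_s': 0.0, 'q': array([-1.22251   ,  0.61588949, -0.01260725,  1.42493132,  0.00810671,
        1.10337611, -0.04037599]), 'joint_vel': array([-0.00025048, -0.00258505,  0.00044464,  0.00104961,  0.0004896 ,
        0.00113909, -0.00127655]), 'joint_torque': array([ 2.57948323e-04, -4.58946168e+01,  2.09449511e-01, -1.65743923e+01,
       -6.09897031e-02,  2.05671665e-02,  2.57428956e-04]), 'tcp_pos': array([0.23765212, 0.60413336, 0.21748975]), 'orientation': array([-3.13903919e+00,  4.79907427e-05,  2.76689274e+00]), 'contact_force': array([-0.38518417,  0.17590827, -0.19546118]), 'wrist_torque': array([-0.07854919,  0.00166527,  0.01998635]), 'gripper_force': 0.0, 'grip_width': 1.0000334699131042}
scene 50.29093554188987 [[ 0.5265412  -0.85014538 -0.00268426]
 [-0.80990242 -0.50065156 -0.30562408]
 [ 0.25848102  0.16309766 -0.95214847]] [-0.28990268  0.46120147  1.20486159]
side 52.80484958890833 [[-0.89541428  0.44519271 -0.00606036]
 [ 0.42241504  0.84514253 -0.32756624]
 [-0.14070823 -0.29586747 -0.94480878]] [ 0.46801221 -0.16248149  1.3265861 ]
```

View pics/scene0.png

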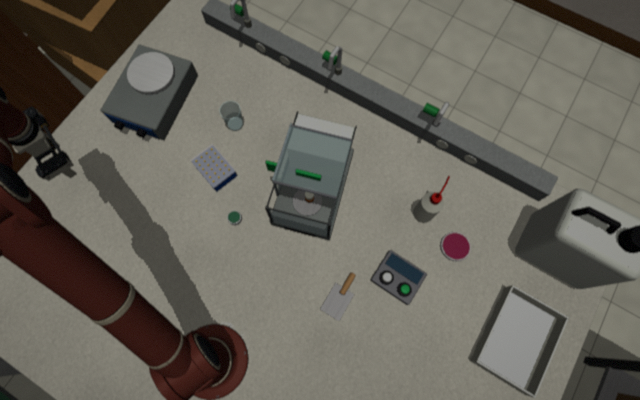

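View pics/side0.png

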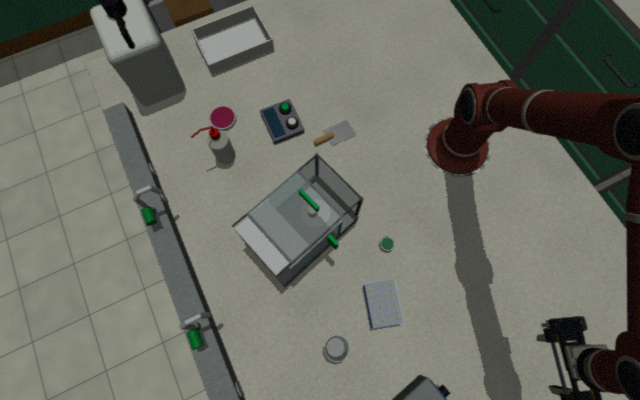

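The scene view shows the side grip at (272,166), the cover ridge at (308,174) and the green key at (405,289). The side view has them at (333,241), (309,199) and (285,106). I'll enlarge both to read them more closely.

```bash
python3 - <<'E'
import numpy as np,cv2
a=np.load('last_scene.npz');b=np.load('last_side.npz')
A=a['frame'][100:310,225:435];B=b['frame'][90:300,220:400]
f=lambda i:cv2.resize(i[:,:,::-1],None,fx=800/390,fy=800/390,interpolation=2)
cv2.imwrite('pics/z.png',np.hstack([f(A),f(B)]))
from h import pt
for n,c,l in(('scene',a,[(272,166),(308,174),(405,289),(388,278)]),('side',b,[(333,241),(309,199),(285,106),(292,122)])):
    for u,v in l: print(n,u,v,pt(c,u,v).round(4))
# green blobs
for n,c in(('scene',a),('side',b)):
    h=cv2.cvtColor(c['frame'],cv2.COLOR_RGB2HSV)
    m=cv2.inRange(h,(50,130,60),(80,255,255)); k,_,s,ce=cv2.connectedComponentsWithStats(m)
    for i in range(1,k):
        if s[i,4]>25:
            ys,xs=np.where(_==i); P=np.array([pt(c,x,y) for x,y in zip(xs,ys)])
            print(n,s[i],ce[i].round(1),np.nanmedian(P,0).round(4),np.nanpercentile(P,[3,97],axis=0).round(3).tolist())
E
```

```text
scene 272 166 [0.5302 0.1307 0.1736]
scene 308 174 [0.5443 0.0187 0.2335]
scene 405 289 [ 0.4508 -0.3627  0.0472]
scene 388 278 [ 0.4524 -0.3064  0.0477]
side 333 241 [0.5385 0.1372 0.1896]
side 309 199 [0.5493 0.0221 0.2352]
side 285 106 [ 0.4536 -0.3607  0.0475]
side 292 122 [ 0.4583 -0.2971  0.0467]
scene [235   5   8   7  38] [237.8   8. ] [0.9485 0.5474 0.1394] [[0.941, 0.536, 0.134], [0.956, 0.559, 0.143]]
scene [323  51   7   8  34] [326.3  54.6] [0.9462 0.2055 0.139 ] [[0.941, 0.195, 0.133], [0.958, 0.213, 0.141]]
scene [424 104  15  10  88] [431.  108.9] [ 0.9489 -0.1655  0.1384] [[0.941, -0.184, 0.132], [0.959, -0.147, 0.14]]
scene [266 161  11   5  31] [270.7 163. ] [0.531  0.1343 0.19  ] [[0.526, 0.12, 0.186], [0.536, 0.147, 0.191]]
scene [296 169  25  10  88] [308.1 173.5] [0.5452 0.0193 0.2348] [[0.535, -0.011, 0.228], [0.556, 0.049, 0.236]]
scene [401 285   9   9  67] [404.9 288.8] [ 0.4511 -0.3624  0.0459] [[0.441, -0.373, 0.04], [0.463, -0.351, 0.049]]
side [281 103   8   7  43] [284.4 105.9] [ 0.4547 -0.3627  0.0457] [[0.444, -0.374, 0.04], [0.465, -0.353, 0.048]]
side [299 189  20  20 100] [308.  198.5] [0.5508 0.0194 0.2342] [[0.541, -0.01, 0.226], [0.561, 0.05, 0.236]]
side [142 208  13  16 128] [147.5 214.6] [ 0.9548 -0.1658  0.1384] [[0.944, -0.186, 0.134], [0.967, -0.148, 0.141]]
side [327 234  11  12  54] [332.5 239.1] [0.5371 0.1316 0.1893] [[0.531, 0.118, 0.185], [0.544, 0.148, 0.191]]
side [382 239  10  10  71] [386.8 243.3] [0.3766 0.184  0.0237] [[0.364, 0.172, 0.022], [0.389, 0.197, 0.025]]
side [187 330  15  19 181] [194.  338.8] [0.9552 0.1937 0.138 ] [[0.945, 0.173, 0.133], [0.968, 0.213, 0.141]]
```

View pics/z.png

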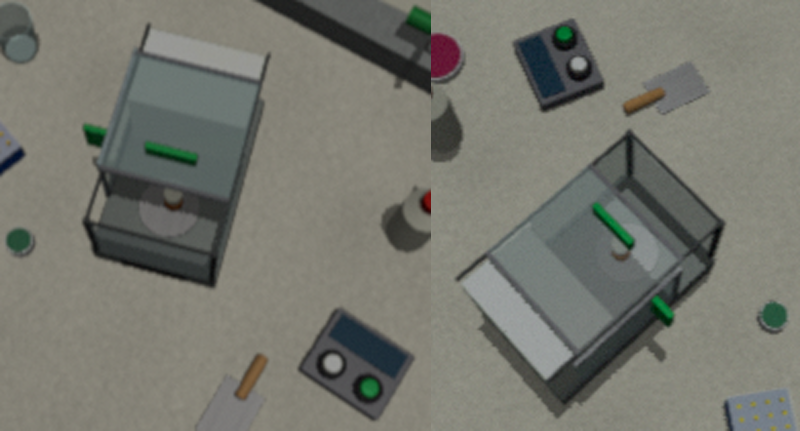

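The crops agree: the keypad is on the right, with its green key to the right of the white one. Next I'll fit the balance yaw and frame, and work out the tool targets.

```bash
cat >> h.py <<'E'
def cloud(c):
    f=200/np.tan(np.radians(float(c['vertical_fov']))/2)
    v,u=np.mgrid[0:400,0:640]; d=c['depth']
    P=np.stack([(u-c['cx'])/f*d,(v-c['cy'])/f*d,d],-1)
    P=(P-c['t'])@c['R']; P[d<=0]=np.nan; return P
def rel(p,yaw=None,s=None):
    "shift in tool axes to world p and turn to yaw (mod pi)"
    s=s or bot.sense()
    from scipy.spatial.transform import Rotation as Ro
    R=Ro.from_euler('xyz',s['orientation']).as_matrix()
    t=0 if yaw is None else ((s['orientation'][2]-yaw)+np.pi/2)%np.pi-np.pi/2
    return (R.T@(np.array(p)-s['tcp_pos'])).round(4),round(t,4)
E
python3 - <<'E'
from h import *
for n in('scene','side'):
    c=dict(np.load('last_%s.npz'%n)); P=cloud(c); x,y,z=P[...,0],P[...,1],P[...,2]
    near=(x>.3)&(x<.9)&(abs(y)<.25)
    for nm,m in(('housing',near&(abs(z-.19)<.006)&(c['frame'].min(2)>120)),('all.18-.21',near&(z>.18)&(z<.215)),
      ('ridge',near&(z>.22)&(z<.24))):
        m=m.astype(np.uint8); k,l,s,_=cv2.connectedComponentsWithStats(m)
        i=1+np.argmax(s[1:,4]); q=P[l==i][:,:2].astype(np.float32)
        print(n,nm,len(q),cv2.minAreaRect(q),np.median(z[l==i]))
    # low objects
    for nm,lo,hi,yr in(('tipbox',.03,.06,(.1,.4)),('tall',.18,.24,(-.4,-.15)),):
        m=(x>.3)&(x<.9)&(y>yr[0])&(y<yr[1])&(z>lo)&(z<hi); q=P[m]; print(nm,np.percentile(q,[3,97],axis=0).round(3).tolist())
E
```

```text
scene housing 675 ((0.7077911496162415, 0.06784841418266296), (0.04103611782193184, 0.16567808389663696), 16.84834098815918) 0.19063173506363437
scene all.18-.21 5090 ((0.5766090154647827, 0.05020921677350998), (0.3022617697715759, 0.221462219953537), 16.896793365478516) 0.2068998338836086
scene ridge 139 ((0.5462297201156616, 0.020646773278713226), (0.011843850836157799, 0.06896015256643295), 18.3806095123291) 0.23444387181661638
tipbox [[0.424, 0.263, 0.034], [0.663, 0.393, 0.057]]
tall [[0.693, -0.306, 0.182], [0.899, -0.192, 0.219]]
side housing 1117 ((0.7069228887557983, 0.06338495761156082), (0.046099212020635605, 0.16506965458393097), 16.439638137817383) 0.1898592937451492
side all.18-.21 6431 ((0.5793862342834473, 0.04871777445077896), (0.30098778009414673, 0.22110122442245483), 16.648487091064453) 0.2058770884598169
side ridge 134 ((0.5490757822990417, 0.020071586593985558), (0.011082584038376808, 0.06951132416725159), 16.009422302246094) 0.23392267472955197
tipbox [[0.428, 0.135, 0.037], [0.679, 0.389, 0.055]]
tall [[0.695, -0.308, 0.181], [0.9, -0.193, 0.213]]
```

Fit results:

| Item | Estimate |
|---|---|
| Balance yaw | about 16.7° |
| Door opening | about 82 mm |
| Cover opening | about 72 mm |
| Tare key | (0.453, -0.3625), top about z 0.047 |

Next I move to behind the door grip with the fingers closed and turn the tool.

```bash
python3 -m handwheel '[[0,-0.032,-0.02,-0.006,0],[0,-0.064,-0.04,-0.012,0],[0,-0.096,-0.06,-0.018,0],[0,-0.128,-0.08,-0.024,0],[0,-0.160,-0.1,-0.03,0]]' 10
python3 -m handwheel '[[0,-0.032,-0.02,0,0],[0,-0.064,-0.04,0,0],[0,-0.096,-0.06,0,0],[0,-0.128,-0.08,0,0],[0,-0.160,-0.1,0,0]]'
python3 -m handwheel '[[0,-0.032,-0.02,0,0],[0,-0.064,-0.04,0,0],[0,-0.096,-0.06,0,0],[0,-0.128,-0.08,0,0],[0,-0.160,-0.1,0,0]]'
python3 -m handwheel '[[0,0,0,0,0.14],[0,0,0,0,0.28],[0,0,0,0,0.42],[0,0,0,0,0.56],[0,0,0,0,0.7]]'
python3 -m handwheel '[[0,0,0,0,0.14],[0,0,0,0,0.205],[0,0,0,0,0.205]]'
python3 -c "
from h import *
s=bot.sense();print(s['q'].round(3),s['tcp_pos'],s['orientation']);print(rel([.5758,.1502,.25],1.862))"
```

```text
time_s: 0.6
tcp_pos: [0.3508, 0.4516, 0.2484]
orientation: [-3.141, -0.0, 2.767]
contact_force: [1.1, 0.4, 1.2]
grip_width: 0.622
gripper_force: 0.0
time_s: 1.1
tcp_pos: [0.463, 0.3001, 0.2483]
orientation: [-3.141, -0.001, 2.767]
contact_force: [-0.7, 0.3, -0.6]
grip_width: 0.19
gripper_force: 0.0
time_s: 1.6
tcp_pos: [0.5752, 0.1486, 0.2482]
orientation: [-3.141, -0.001, 2.767]
contact_force: [0.4, 0.1, 0.3]
grip_width: 0.007
gripper_force: 0.0
time_s: 2.1
tcp_pos: [0.5744, 0.1499, 0.2481]
orientation: [-3.14, -0.0, 2.061]
contact_force: [0.1, 0.4, 0.8]
grip_width: 0.005
gripper_force: 0.0
time_s: 2.4
tcp_pos: [0.5744, 0.1501, 0.2481]
orientation: [-3.14, 0.0, 1.862]
contact_force: [0.3, 0.6, 0.6]
grip_width: 0.007
gripper_force: 0.0
[-0.474  0.511  0.292  1.558 -0.159  1.098  0.147] [0.57435835 0.15010823 0.24805943] [-3.14019775e+00  2.16689194e-04  1.86232123e+00]
(array([-0.0003,  0.0014, -0.0019]), np.float64(0.0003))
```

```bash
python3 -c "
from h import *
cap('wrist','w1')"
```

```text
(no output)
```

View pics/w1.png

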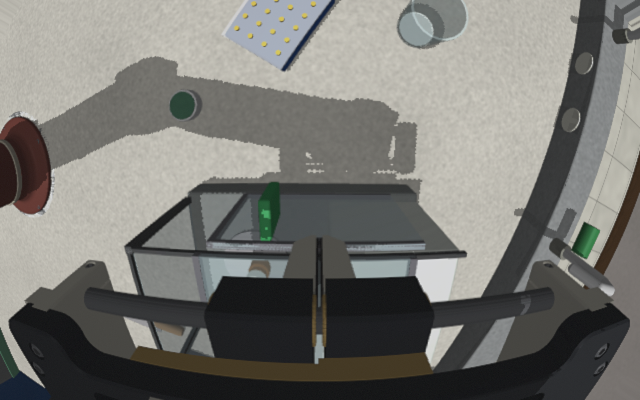

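The wrist view shows the green plate at (268,185–240), left of (in front of) the closed fingertips at (320,245). I'll check it metrically with the wrist depth.

```bash
cat >> h.py <<'E'
def wcloud(c):
    f=200/np.tan(np.radians(float(c['vertical_fov']))/2)
    v,u=np.mgrid[0:400,0:640]; d=c['depth']; a=u-c['cx'];b=v-c['cy']; r=np.hypot(a,b)+1e-9
    k=np.tan(np.minimum(r/f,1.5))/r
    P=np.stack([a*k*d,b*k*d,d],-1); P=(P-c['t'])@c['R']; P[(d<=0)|(r/f>1.4)]=np.nan; return P
EX=np.array([.958,.287]);EY=np.array([-.287,.958])
E
python3 - <<'E'
from h import *
c=dict(np.load('last_wrist.npz')); P=wcloud(c)
h=cv2.cvtColor(c['frame'],cv2.COLOR_RGB2HSV); m=cv2.inRange(h,(50,130,60),(80,255,255))>0
m[:,:250]=0;m[:,300:]=0
q=P[m]; q=q[np.isfinite(q[:,0])]; t=bot.sense()['tcp_pos'][:2]
w=np.c_[(q[:,:2]-t)@EX,(q[:,:2]-t)@EY,q[:,2]]
print(len(q)); print(np.percentile(w,[2,25,50,75,98],axis=0).round(4))
top=w[w[:,2]>.183]; print('top',len(top),np.percentile(top,[3,50,97],axis=0).round(4))
E
```

```text
575
[[-0.0472 -0.021   0.1518]
 [-0.045  -0.0106  0.1893]
 [-0.0428 -0.0004  0.1902]
 [-0.0405  0.0093  0.1908]
 [-0.0386  0.0128  0.1916]]
top 496 [[-0.0472 -0.0207  0.1869]
 [-0.0428 -0.003   0.1904]
 [-0.0386  0.0121  0.1916]]
```

The plate is 38 mm in front of the TCP and laterally centred, and the glass has about 14 mm clearance. I descend and push gently.

```bash
python3 -m handwheel '[[0,0.001,0,0.03,0],[0,0.001,0,0.06,0],[0,0.001,0,0.085,0],[0,0.001,0,0.088,0],[0,0.001,0,0.088,0]]'
python3 -m handwheel '[[0,0,-0.01,0,0],[0,0,-0.015,0,0],[0,0,-0.02,0,0],[0,0,-0.025,0,0],[0,0,-0.03,0,0]]'
python3 -m handwheel '[[0,0,-0.007,0,0],[0,0,-0.014,0,0],[0,0,-0.021,0,0],[0,0,-0.028,0,0],[0,0,-0.035,0,0]]'
```

```text
time_s: 2.95
tcp_pos: [0.5743, 0.1508, 0.1604]
orientation: [-3.14, -0.0, 1.863]
contact_force: [0.0, -0.2, 0.7]
grip_width: 0.006
gripper_force: 0.0
time_s: 3.45
tcp_pos: [0.5467, 0.1426, 0.1617]
orientation: [3.138, 0.0, 1.862]
contact_force: [2.1, -0.0, 2.1]
grip_width: 0.004
gripper_force: 1.0
time_s: 3.95
tcp_pos: [0.5117, 0.1322, 0.1607]
orientation: [3.142, -0.0, 1.862]
contact_force: [2.0, 0.7, 1.5]
grip_width: 0.007
gripper_force: 1.0
```

```bash
python3 -m handwheel '[[0,0,-0.006,0,0],[0,0,-0.012,0,0],[0,0,-0.018,0,0],[0,0,-0.023,0,0],[0,0,-0.027,0,0]]'
python3 -m handwheel '[[0,0,-0.002,0,0],[0,0,-0.004,0,0],[0,0,-0.006,0,0],[0,0,-0.007,0,0],[0,0,-0.008,0,0]]'
python3 -c "
from h import *
cap('scene','s2')"
```

```text
time_s: 4.45
tcp_pos: [0.4858, 0.1245, 0.1606]
orientation: [-3.141, -0.0, 1.862]
contact_force: [0.9, 0.9, 2.3]
grip_width: 0.005
gripper_force: 0.9
time_s: 4.95
tcp_pos: [0.4786, 0.1223, 0.1606]
orientation: [-3.141, -0.0, 1.862]
contact_force: [0.9, 1.8, 0.1]
grip_width: 0.009
gripper_force: 0.8
```

```bash
python3 -m handwheel '[[0,0,-0.001,0,0],[0,0,-0.002,0,0],[0,0,-0.003,0,0],[0,0,-0.004,0,0],[0,0,-0.004,0,0]]'
```

```text
time_s: 5.5
tcp_pos: [0.4748, 0.1211, 0.1606]
orientation: [-3.142, -0.0, 1.862]
contact_force: [0.9, 2.1, -1.9]
grip_width: 0.007
gripper_force: 0.8
```

```bash
python3 -m handwheel '[[0,0,-0.001,0,0],[0,0,-0.002,0,0],[0,0,-0.003,0,0],[0,0,-0.004,0,0],[0,0,-0.004,0,0]]'
```

```text
time_s: 6.0
tcp_pos: [0.4749, 0.121, 0.1612]
orientation: [3.133, 0.001, 1.862]
contact_force: [7.5, 3.6, -5.3]
grip_width: 0.004
gripper_force: 4.0
```

The door is at its stop: force rose to about 8 N while position stalled. I back off, rise, and go to behind the cover ridge.

```bash
python3 -m handwheel '[[0,0,0.01,0,0],[0,0,0.02,0,0],[0,0,0.02,-0.04,0],[0,0,0.02,-0.09,0],[0,0,0.02,-0.13,0]]'
python3 -m handwheel '[[0,-0.025,0.014,0,0],[0,-0.05,0.028,0,0],[0,-0.075,0.042,0,0],[0,-0.1,0.056,0,0],[0,-0.117,0.07,0,0]]'
python3 -m handwheel '[[0,0,0,0,0]]'
python3 - <<'E'
from h import *
print(rel([.5908,.0332,.219],1.862))
c=cap('wrist','w2'); P=wcloud(c)
h=cv2.cvtColor(c['frame'],cv2.COLOR_RGB2HSV); m=cv2.inRange(h,(50,130,60),(80,255,255))>0
t=bot.sense()['tcp_pos'][:2]
k,l,s,ce=cv2.connectedComponentsWithStats(m.astype(np.uint8))
for i in range(1,k):
    if s[i,4]<60: continue
    q=P[l==i]; q=q[np.isfinite(q[:,0])]
    w=np.c_[(q[:,:2]-t)@EX,(q[:,:2]-t)@EY,q[:,2]]
    print(s[i],np.percentile(w,[2,50,98],axis=0).round(4).tolist())
E
```

```text
time_s: 6.5
tcp_pos: [0.4901, 0.1249, 0.2925]
orientation: [-3.14, 0.001, 1.861]
contact_force: [0.6, 0.8, -0.8]
grip_width: 0.009
gripper_force: 0.0
time_s: 7.0
tcp_pos: [0.5909, 0.0308, 0.2901]
orientation: [-3.138, 0.001, 1.859]
contact_force: [0.1, 0.0, 0.4]
grip_width: 0.007
gripper_force: 0.0
time_s: 7.1
tcp_pos: [0.5917, 0.0301, 0.2896]
orientation: [-3.139, 0.002, 1.857]
contact_force: [-1.3, 0.1, -0.2]
grip_width: 0.009
gripper_force: 0.0
(array([0.0034, 0.0002, 0.0706]), np.float64(-0.0053))
[194  57  10  36 315] [[-0.1098, 0.0975, 0.1885], [-0.1056, 0.1129, 0.1904], [-0.1018, 0.1285, 0.1921]]
[584 134  19  28 272] [[0.3768, 0.0376, 0.1277], [0.3865, 0.0549, 0.1354], [0.4001, 0.0716, 0.1406]]
[254 169  16  84 948] [[-0.0485, -0.0318, 0.2327], [-0.0442, 0.0031, 0.2354], [-0.0403, 0.034, 0.2367]]
[187 337  12  10  83] [[-0.2559, -0.3472, 0.044], [-0.2444, -0.335, 0.0475], [-0.2339, -0.3275, 0.049]]
[481 342  21  22 248] [[0.2738, -0.3118, 0.1284], [0.2835, -0.2906, 0.137], [0.297, -0.2715, 0.1409]]
```

View pics/w2.png

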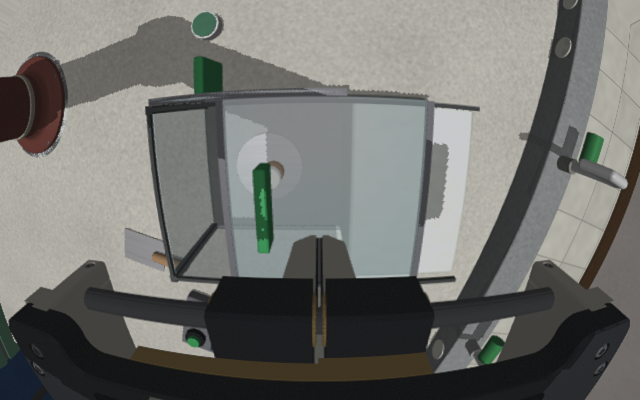

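The door is shut: its plate at (207,75) sits at the frame's front. The ridge is 44 mm in front of the fingers and centred, so I descend to 12 mm above the glass and push.

```bash
python3 -m handwheel '[[0,0.002,0,0.03,0],[0,0.002,0,0.055,0],[0,0.002,0,0.066,0],[0,0.002,0,0.07,0],[0,0.002,0,0.07,0]]'
python3 -m handwheel '[[0,0,-0.01,0,0],[0,0,-0.015,0,0],[0,0,-0.02,0,0],[0,0,-0.025,0,0],[0,0,-0.03,0,0]]'
python3 -m handwheel '[[0,0,-0.007,0,0],[0,0,-0.014,0,0],[0,0,-0.021,0,0],[0,0,-0.028,0,0],[0,0,-0.034,0,0]]'
python3 -m handwheel '[[0,0,-0.005,0,0],[0,0,-0.010,0,0],[0,0,-0.015,0,0],[0,0,-0.018,0,0],[0,0,-0.02,0,0]]'
python3 -m handwheel '[[0,0,-0.001,0,0],[0,0,-0.002,0,0],[0,0,-0.003,0,0],[0,0,-0.004,0,0],[0,0,-0.004,0,0]]'
```

```text
time_s: 7.65
tcp_pos: [0.5901, 0.0361, 0.2209]
orientation: [-3.141, -0.0, 1.862]
contact_force: [1.2, -0.3, 0.4]
grip_width: 0.003
gripper_force: 0.0
time_s: 8.15
tcp_pos: [0.5622, 0.0271, 0.2213]
orientation: [3.139, 0.0, 1.862]
contact_force: [1.2, 0.6, 0.2]
grip_width: 0.007
gripper_force: 0.9
time_s: 8.65
tcp_pos: [0.5284, 0.0171, 0.2208]
orientation: [3.141, -0.0, 1.862]
contact_force: [2.4, 1.0, 1.7]
grip_width: 0.004
gripper_force: 1.0
time_s: 9.15
tcp_pos: [0.5094, 0.0115, 0.2206]
orientation: [-3.141, -0.0, 1.862]
contact_force: [1.8, 0.6, 0.8]
grip_width: 0.004
gripper_force: 0.8
time_s: 9.65
tcp_pos: [0.5057, 0.0104, 0.2206]
orientation: [-3.141, -0.0, 1.862]
contact_force: [1.9, 1.8, 1.5]
grip_width: 0.006
gripper_force: 0.6
```

Travel so far is 88 mm of an expected 94 mm.

```bash
python3 -m handwheel '[[0,0,-0.001,0,0],[0,0,-0.002,0,0],[0,0,-0.003,0,0],[0,0,-0.004,0,0],[0,0,-0.004,0,0]]'
python3 -m handwheel '[[0,0,-0.001,0,0],[0,0,-0.002,0,0],[0,0,-0.003,0,0],[0,0,-0.004,0,0],[0,0,-0.004,0,0]]'
```

```text
time_s: 10.15
tcp_pos: [0.5018, 0.0092, 0.2206]
orientation: [-3.141, -0.0, 1.862]
contact_force: [0.4, 0.7, 0.8]
grip_width: 0.005
gripper_force: 0.6
time_s: 10.65
tcp_pos: [0.4979, 0.008, 0.2206]
orientation: [-3.141, -0.0, 1.862]
contact_force: [0.9, 0.1, 0.6]
grip_width: 0.008
gripper_force: 0.6
```

```bash
python3 -m handwheel '[[0,0,-0.001,0,0],[0,0,-0.002,0,0],[0,0,-0.003,0,0],[0,0,-0.004,0,0],[0,0,-0.004,0,0]]'
```

```text
time_s: 11.15
tcp_pos: [0.4967, 0.0077, 0.2208]
orientation: [3.136, 0.001, 1.862]
contact_force: [5.3, 2.2, -5.0]
grip_width: 0.002
gripper_force: 3.0
```

The cover is at its stop too: 6 N with position stalled. I back off, rise, and travel to above the tare key.

```bash
python3 -m handwheel '[[0,0,0.01,0,0],[0,0,0.02,0,0],[0,0,0.02,-0.03,0],[0,0,0.02,-0.07,0],[0,0,0.02,-0.09,0]]'
python3 -m handwheel '[[0,-0.03,-0.015,0,0],[0,-0.06,-0.03,0,0],[0,-0.095,-0.045,0,0],[0,-0.13,-0.06,0,0],[0,-0.165,-0.08,0,0]]'
python3 -m handwheel '[[0,-0.035,-0.017,0.02,0],[0,-0.07,-0.034,0.05,0],[0,-0.105,-0.051,0.08,0],[0,-0.14,-0.07,0.11,0],[0,-0.15,-0.087,0.14,0]]'
python3 -m handwheel '[[0,0,0,0,0],[0,0,0,0,0]]'
python3 - <<'E'
from h import *
s=bot.sense();print(s['tcp_pos'],s['q'].round(2),rel([.453,-.362,.1],1.862))
c=cap('wrist'); P=wcloud(c)
cv2.imwrite('pics/w3.png',cv2.resize(c['frame'][60:360,80:480,::-1],None,fx=2,fy=2))
h=cv2.cvtColor(c['frame'],cv2.COLOR_RGB2HSV); m=cv2.inRange(h,(50,130,60),(80,255,255))>0
t=s['tcp_pos'][:2]
k,l,q0,ce=cv2.connectedComponentsWithStats(m.astype(np.uint8))
for i in range(1,k):
    if q0[i,4]<60: continue
    q=P[l==i]; q=q[np.isfinite(q[:,0])]
    w=np.c_[(q[:,:2]-t)@EX,(q[:,:2]-t)@EY,q[:,2]]
    print(q0[i],np.percentile(w,[2,50,98],axis=0).round(4).tolist())
c=cap('scene');P=cloud(c);x,y,z=[P[...,i] for i in range(3)]
for hi,lo in((.2,.22),):pass
h=cv2.cvtColor(c['frame'],cv2.COLOR_RGB2HSV); m=cv2.inRange(h,(50,130,60),(80,255,255))>0
m&=(x>.35)&(x<.65)&(y>-.1)&(y<.17)&(z>.15)
k,l,q0,ce=cv2.connectedComponentsWithStats(m.astype(np.uint8))
for i in range(1,k):
    if q0[i,4]>10:
        p=np.median(P[l==i],0); print(p,(p[:2]-[.5827,.0325])@EX,(p[:2]-[.5827,.0325])@EY)
E
```

```text
time_s: 11.65
tcp_pos: [0.5147, 0.012, 0.3133]
orientation: [3.14, 0.001, 1.861]
contact_force: [0.1, -0.8, 0.3]
grip_width: 0.009
gripper_force: 0.0
time_s: 12.15
tcp_pos: [0.4841, -0.1697, 0.3104]
orientation: [-3.14, -0.0, 1.863]
contact_force: [0.7, -0.5, 0.7]
grip_width: 0.006
gripper_force: 0.0
time_s: 12.65
tcp_pos: [0.4426, -0.3418, 0.1693]
orientation: [-3.139, 0.003, 1.858]
contact_force: [-0.4, -0.8, -0.7]
grip_width: 0.003
gripper_force: 0.0
time_s: 12.85
tcp_pos: [0.4442, -0.3366, 0.1705]
orientation: [-3.141, -0.002, 1.861]
contact_force: [-0.0, 0.9, 0.4]
grip_width: 0.007
gripper_force: 0.0
[ 0.4442442  -0.33656497  0.17051604] [ 0.36  0.55  0.39  1.77 -0.26  0.88  1.15] (array([-0.027 ,  0.0012,  0.0705]), np.float64(-0.0005))
[307 206  25  23 459] [[-0.0114, -0.0382, 0.0442], [-0.0004, -0.0266, 0.0473], [0.011, -0.016, 0.0488]]
[0.4530469  0.11118459 0.1895898 ] -0.10162519259784623 0.11259027970864063
[ 0.47582805 -0.00123122  0.23461905] -0.11206418574669898 -0.0016422574818707198
```

View pics/w3.png

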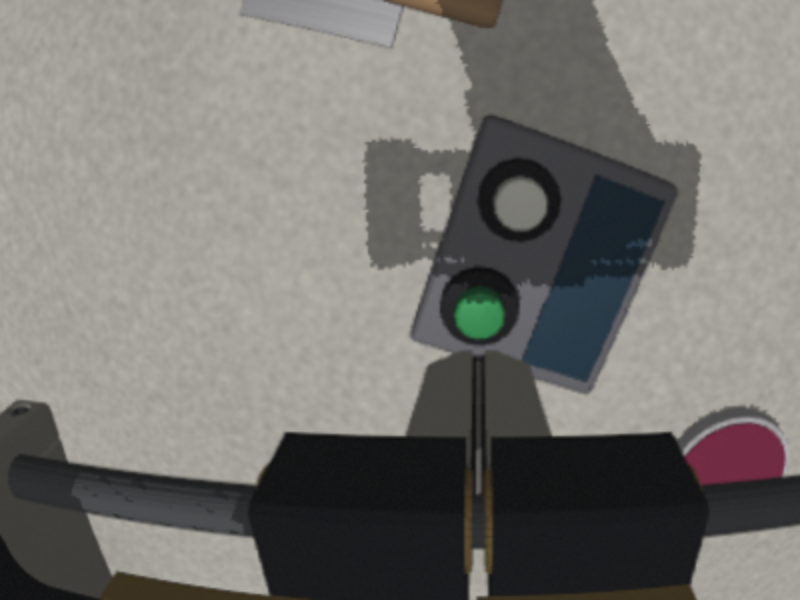

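Door (-0.102) and cover (-0.112) both measure shut. The key, at crop (480,313), sits in a black housing ring, so I check the ring's height against the key top.

```bash
python3 - <<'E'
from h import *
c=dict(np.load('last_wrist.npz')); P=wcloud(c).reshape(-1,3); t=bot.sense()['tcp_pos'][:2]
w=(P[:,:2]-t)
h=cv2.cvtColor(c['frame'],cv2.COLOR_RGB2HSV); m=(cv2.inRange(h,(50,130,60),(80,255,255))>0).ravel()
g=P[m&(P[:,2]>.047)]; ctr,r=cv2.minEnclosingCircle(g[:,:2].astype(np.float32)); print('key',ctr,r,np.nanmedian(g[:,2]))
R=np.hypot(P[:,0]-ctr[0],P[:,1]-ctr[1])
for a in np.arange(0,.034,.002):
    q=P[(R>=a)&(R<a+.002)&(P[:,2]<.1)]
    if len(q): print(a.round(3),len(q),np.percentile(q[:,2],[10,50,90]).round(4))
print(rel([*ctr,.06],1.862))
E
```

```text
key (0.4514264464378357, -0.3624756634235382) 0.012304067611694336 0.04765055473333915
0.0 13 [0.0465 0.0472 0.0486]
0.002 33 [0.0464 0.0474 0.0482]
0.004 55 [0.0467 0.0475 0.048 ]
0.006 84 [0.0468 0.0476 0.0485]
0.008 102 [0.0466 0.0474 0.0483]
0.01 168 [0.0397 0.0469 0.048 ]
0.012 136 [0.0369 0.0389 0.0465]
0.014 123 [0.0366 0.0374 0.0382]
0.016 178 [0.0366 0.0375 0.0384]
0.018 272 [0.0297 0.037  0.0381]
0.02 213 [0.025 0.027 0.037]
0.022 158 [0.0244 0.0254 0.0263]
0.024 217 [0.0246 0.0255 0.0264]
0.026 266 [0.0245 0.0254 0.0263]
0.028 288 [0.0238 0.0253 0.0262]
0.03 296 [0.0095 0.0253 0.0263]
0.032 295 [0.0009 0.0252 0.0264]
(array([-0.0268, -0.0028,  0.112 ]), np.float64(0.0027))
```

The ring top is 10 mm below the key top, so 6 mm of travel is clear. I descend and press.

```bash
python3 -m handwheel '[[0,-0.014,-0.001,0,0],[0,-0.027,-0.002,0,0],[0,-0.027,-0.002,0.04,0],[0,-0.027,-0.002,0.08,0],[0,-0.027,-0.002,0.11,0]]'
python3 -m handwheel '[[0,0,0,0,0],[0,0,0,0.004,0],[0,0,0,0.008,0],[0,0,0,0.010,0],[0,0,0,0.010,0]]'
```

```text
time_s: 13.45
tcp_pos: [0.4511, -0.3629, 0.0599]
orientation: [3.141, 0.0, 1.864]
contact_force: [-0.3, -0.3, -0.6]
grip_width: 0.004
gripper_force: 0.0
time_s: 13.95
tcp_pos: [0.4504, -0.3638, 0.0516]
orientation: [3.141, 0.001, 1.862]
contact_force: [-0.1, 0.6, 0.2]
grip_width: -0.001
gripper_force: 0.0
```

```bash
python3 -m handwheel '[[0,0.001,0.001,0.002,0],[0,0.001,0.001,0.004,0],[0,0.001,0.001,0.006,0],[0,0.001,0.001,0.008,0],[0,0.001,0.001,0.008,0]]'
python3 -m handwheel '[[0,0,0,0.001,0],[0,0,0,0.002,0],[0,0,0,0.003,0],[0,0,0,0.003,0]]'
```

```text
time_s: 14.45
tcp_pos: [0.451, -0.3621, 0.0427]
orientation: [3.141, 0.0, 1.862]
contact_force: [-0.1, 1.3, 2.8]
grip_width: 0.006
gripper_force: 1.6
time_s: 14.85
tcp_pos: [0.451, -0.3621, 0.0412]
orientation: [3.14, 0.0, 1.862]
contact_force: [-0.9, 2.5, 11.8]
grip_width: 0.006
gripper_force: 5.9
```

The key bottomed out at z 0.041 with 12 N. I release, retreat and check everything.

```bash
python3 -m handwheel '[[0,0,0,-0.006,0],[0,0,0,-0.02,0],[0,0,0,-0.05,0],[0,0,0,-0.09,0],[0,0,0,-0.13,0]]'
python3 -m handwheel '[[0,0.03,0,-0.03,0],[0,0.03,0,-0.06,0],[0,0.03,0,-0.06,0],[0,0.03,0,-0.06,0]]'
python3 - <<'E'
from h import *
c=cap('wrist');P=wcloud(c);h=cv2.cvtColor(c['frame'],cv2.COLOR_RGB2HSV); m=cv2.inRange(h,(50,130,60),(80,255,255))>0
m&=(abs(P[...,0]-.452)<.03)&(abs(P[...,1]+.362)<.03); print('key z',np.nanmedian(P[m],0))
a=cap('side')
cv2.imwrite('pics/f.png',cv2.resize(a['frame'][80:380,100:500,::-1],None,fx=2,fy=2))
E
```

```text
time_s: 15.35
tcp_pos: [0.4493, -0.3622, 0.1708]
orientation: [-3.139, -0.001, 1.861]
contact_force: [1.1, 0.9, 0.0]
grip_width: 0.004
gripper_force: 0.0
time_s: 15.75
tcp_pos: [0.4415, -0.3338, 0.2302]
orientation: [3.142, 0.001, 1.861]
contact_force: [-0.0, -0.3, -0.4]
grip_width: 0.001
gripper_force: 0.0
key z [ 0.4516896  -0.36216198  0.04722866]
```

View pics/f.png

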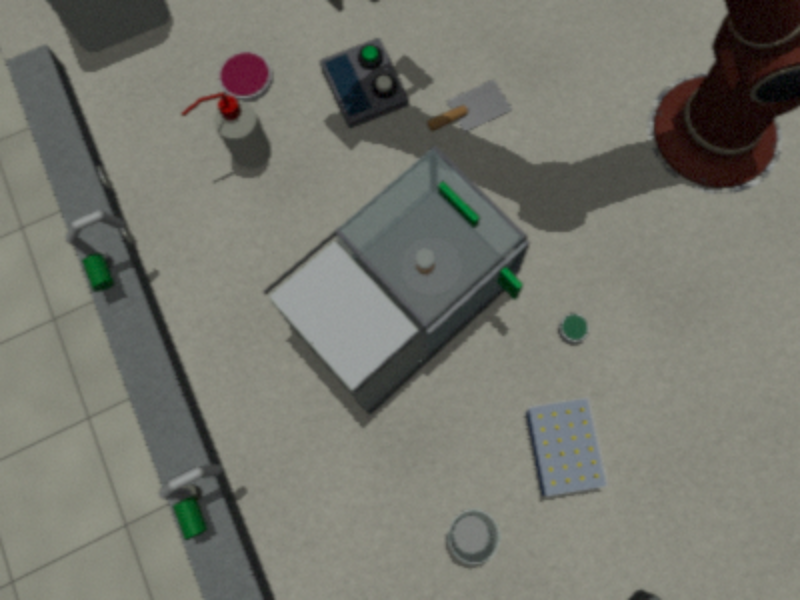

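The cover ridge at (458,203) and door grip at (510,282) are both at the front, so both are shut. The key is back up, and the vial at (425,260) and loose items look undisturbed.

```bash
python3 -c "
from rig import bot
print(bot.job_done())"
```

```text
the job is handed in; nothing more can be done
None
```

The left door and the top cover are both pushed shut to their stops, the green tare key was pressed right down and has come back up, and the job was handed in at about 16 s with the final picture showing nothing else disturbed.

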